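# Lift the glass globe off its pedestal with padded tongs

## Robot

A 6-joint arm with a two-finger parallel gripper is mounted at the origin on the work surface. World frame = base frame: x ahead of the robot, y to its left, z up, the work surface at z = 0. Lengths are in mm, angles in rad, forces in N, time in s.
With the tool pointing down it reaches from about 325 to 900 mm from the base axis. Payload 6.1 kg.
Tool frame: the origin (TCP) lies midway between the tips of the shut fingers; the grasp point (between the pads) lies 19 mm behind it (r.grip_point_offset is the distance from the TCP to the grasp point, in mm); z points along the fingers, y is the line along which they close (so a half turn about z gives the same grasp; the last joint's range is limited). The gripper opens to 85 mm and grips with 20 to 120 N. Pads are 22 mm wide; open, the fingers measure 114 mm over their backs; the gripper's body (76 mm by 85 mm) begins 54 mm behind the grasp point. The pads swing forward as they close: fully open they stand 13 mm farther back than shut.
Start: joints at [-1.464, 0.22, 1.526, -0, 1.395, -0.126], TCP at [144.183, -608.134, 231.3] pointing down, gripper open.
Joint ranges: [-2.98, 2.98], [-0.91, 2.08], [0.09, 2.57], [-1.24, 4.39], [0.2, 2.65], [-2.68, 2.68]. Speed limits (rad/s): [2.57, 2.57, 3.01, 3.14, 3.14, 3.14].

## Interface

Orientations are given as a unit quaternion [x, y, z, w].
In Python, from rig import r, vision, ticket gives the robot as it stands (r), with the cameras (vision) and the job (ticket).
- The arm moves only by the tool shift_gripper, called after "Call:" by a JSON object that holds its "method" and its "body". Schema: {"type":"object","properties":{"plan":{"type":"string"},"only":{"type":"string"},"quiet":{"type":"boolean"},"lines":{"type":"string"}},"required":["plan"],"additionalProperties":false}. plan is a string of 1 to 20 rows, parted by a bar, with the numbers parted by commas; each row has 7 numbers: dx, dy, dz in mm, then a rotation vector rx, ry, rz in rad, then the finger opening in mm; each row shifts and turns the commanded pose from where the row before left it, along the tool's axes as they then stand; what a row does not reach is not made up. A row lasts 1/12 s, in which the tool goes at most 41.7 mm and 0.125 rad, less where a joint would pass 70% of its speed; a pose out of reach is approached as far as the arm can. The fingers move at their own pace and stop on an object; the grip force is fixed at half the most. Time passes only in rows, so rows that do not move let the fingers close. The tool returns the time, the measured TCP pose, the force, the opening and the grip force at its end. only (a regular expression) keeps the lines of the reply that match it, lines (a string "A,B") keeps lines A to B, and quiet returns only ok. Input that does not fit is refused with a message, and nothing moves.
- r.state(): the state, without advancing time (a new reading comes with each control period).
- vision.read_camera(name): name is "side" or "top"; returns a dict with "frame" (480x640x3 uint8, red, green, blue), "depth" (480x640 float32, mm along the optical axis (not along the pixel's ray), 0 where there is no reading), "intrinsics" (3x3 intrinsics, pixels), "dist_coeffs" ([k1, k2, p1, p2, k3] as OpenCV has them; the pictures are not rectified), "xyz" and "rotation" of the camera in the world. Camera axes: x right, y down, z forward; pixel columns grow to the right and rows downward; lengths in mm; the calibration is good to about 2 mm. A picture is of the moment at which its call begins.
- ticket.finish_job(): hands the job in; it is judged then, once.
The state is a dict: "time_s": time; "joint_pos": joint angles; "dq": joint speeds; "joint_torque": joint torques, N m; "eef_pos": TCP position; "eef_rot": TCP orientation; "ft_force": force on the tool from outside, world axes, zero at the start; "ft_torque": the same for the moment, N m; "finger_gap": finger opening in mm; "gripper_force": force on a finger pad.
Only numpy, scipy, OpenCV 4.12 (cv2) and the standard library are available. Lean on these libraries where they do the work, as an engineer would, in place of code of your own. Each camera call takes 0.05 s, during which the arm holds its last target. There are 200 camera calls.

## Task

The clear glass globe has to come off its pedestal for cleaning without a finger mark on it. Turn the knurled brass knob on the post anticlockwise (seen from above), fully back to its stop, so that the keeper arm swings clear of the globe; then take the tongs by their two arms, squeeze their padded tips onto the globe and lift it straight up, at least 6 cm above its seat. Finish still holding it up in the tongs; the gripper itself never touches the glass, the globe is not dropped, and the angel, igloo and dish are left where they stand.

Things in the scene. Friction and masses are not known exactly. Their poses are not given: they have to be found in the camera images.
- stand: fixed gold-toned display stand: 8 mm base plate on the shelf with a turned pedestal and, 72 mm beside it, an upright 12 mm post (at x 0, y +72 mm in the stand's frame). Origin: on the shelf, under the pedestal's axis; z up. The pedestal ends in a ring seat (29 mm across, top 61 mm above the shelf) where the globe rests. 130 mm tall at the knob; it does not move.
- globe: solid clear glass ball, 36 mm in diameter, about 60 g, resting loose in the pedestal's ring seat with its centre 76 mm above the shelf. Origin: its centre. Its axes may point anywhere once it has moved.
- knob (a joint): angle (rad) of the knob on the post, one piece with the keeper arm below it. 0 = hard home stop, arm parked clear; at 1.25 the arm's felt pad is straight above the globe, 2.5 mm over the glass. Falls as the knob turns anticlockwise seen from above. Starts between 1.08 and 1.40; light friction (0.05 Nm), stays where it is left.
- knob_grip (a point): point on the knob's vertical turning axis at its mid height, 116 mm above the shelf. The knurled knob is a brass cylinder 27 mm in diameter, from 104 to 128 mm above the shelf (a 1 mm button on top). The keeper arm starts right under it (top 102.5 mm above the shelf), so fingertips must stay above 104 mm.
- keeper_pad (a point): centre of the underside of the keeper's felt pad (24 mm disc) at the end of the arm, 72 mm from the knob's axis and 96.5 mm above the shelf. With the knob at its stop it lies 68 mm towards +x and 23 mm towards -y from the post, in the stand's frame.
- tongs: loose steel spring tongs, about 90 g, 226 mm long, lying on their side, 18 mm tall, arms opening sideways. Origin: on the shelf between the grip sleeves, near the centre of mass; x to the tips, y across, z up. Arms turn on hinges at x -95 mm. Dark rubber grip sleeves run x -28 to +28 mm, full height, 44 mm over their outer faces at rest, 34 mm (then parallel) when the tips hold the globe.
- tongs_tip (a point): middle point between the two tip pads, 95 mm ahead of the tongs' origin and 9 mm up. The dark pads are 34 mm long and 18 mm tall; the gap between them is 57 mm at rest, 36 mm with the sleeves at 34 mm (it changes twice as much as the sleeves' width). Squeezing at the sleeves starts to close them at about 6 N and takes about 9 N at the globe's width; let go, they spring open.
- angel: bystander: bisque angel figurine, 89 mm tall, 50 mm wide at the foot, loose. Origin: centre of its underside.
- igloo: bystander: blue resin igloo, 84 mm wide, 42 mm tall, with a short entrance tunnel, loose. Origin: centre of the dome's underside.
- dish: bystander: small white trinket dish, 80 mm wide, 24 mm tall, loose. Origin: centre of its underside.

How it is judged:
By the outcome, as a careful person would: the job done as asked, in the order asked, and still so for the second after the job is handed in, while the arm keeps its last pose, push and grip.
It also fails if it takes over 58 s, if anything falls off the work surface, if the arm or the gripper's body presses on something with over 40 N, if the wrist force passes 120 N, or if a joint passes its speed limit or range.

## Working session

There is one attempt and no reset: what is moved stays moved. The work goes in short steps, Python scripts to look and compute and a tool call to move; the robot and the scene stay as the last step left them, time stands still between calls to the robot, and variables do not carry over. Pictures are saved under pics/ and viewed, at most 11 in all, crops included, and the job is handed in when it is done.

```bash
ls; mkdir -p pics
```

Run:
```python
from rig import r, vision, ticket
import cv2,numpy as np
for n in("side","top"):
    c=vision.read_camera(n); cv2.imwrite(f"pics/{n}0.png",c["frame"][:,:,::-1]); np.savez(f"{n}0.npz",**c)
    print(n,c["intrinsics"],c["dist_coeffs"],c["xyz"],c["rotation"])
print(r.state())
```

```text
pics
rig.py
side [[538.02067957   0.         317.29457495]
 [  0.         538.02067957 236.75735042]
 [  0.           0.           1.        ]] [-0.01025722  0.          0.          0.          0.        ] [ 421.71932087 -907.6512795   676.91437885] [ 0.86190689 -0.09754497  0.0559488  -0.49444032]
top [[602.83894412   0.         327.13083172]
 [  0.         602.83894412 245.30537541]
 [  0.           0.           1.        ]] [-0.0240822  0.         0.         0.         0.       ] [ 386.46926954   40.08269038 1258.92360696] [ 0.73006378 -0.67429483  0.07709786 -0.07993298]
{'time_s': 0.1, 'joint_pos': array([-1.46412272e+00,  2.21147028e-01,  1.52751431e+00,  3.40701222e-05,
        1.39469873e+00, -1.26116052e-01]), 'dq': array([ 0.00065457, -0.00179835, -0.00116062, -0.00129302, -0.00040616,
        0.00017894]), 'joint_torque': array([ 5.65692244e-04, -4.98242211e+01, -3.90546870e+01, -2.40180570e-04,
        5.60720553e-03,  3.62957067e-06]), 'eef_pos': array([ 144.12148606, -607.59096916,  230.29946104]), 'eef_rot': array([ 9.93233727e-01,  1.16129166e-01,  2.53587545e-05, -8.83502316e-04]), 'ft_force': array([-0.5799726 ,  0.06266068, -0.47378911]), 'ft_torque': array([-0.01649781,  0.00449937,  0.00737263]), 'gripper_force': 0.0, 'finger_gap': 85.6881951173159}
```

View pics/top0.png

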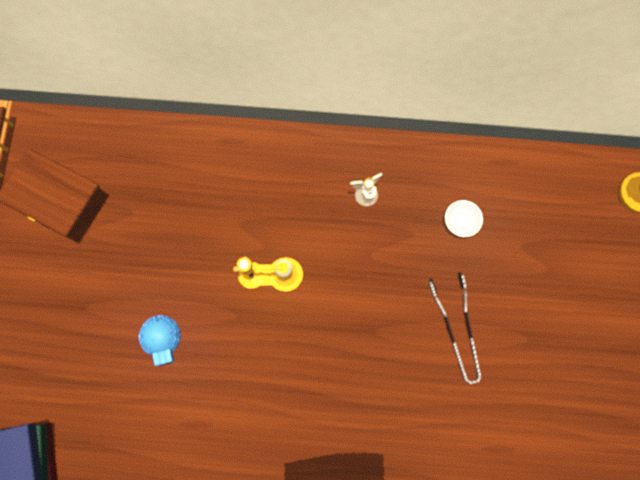

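View pics/side0.png

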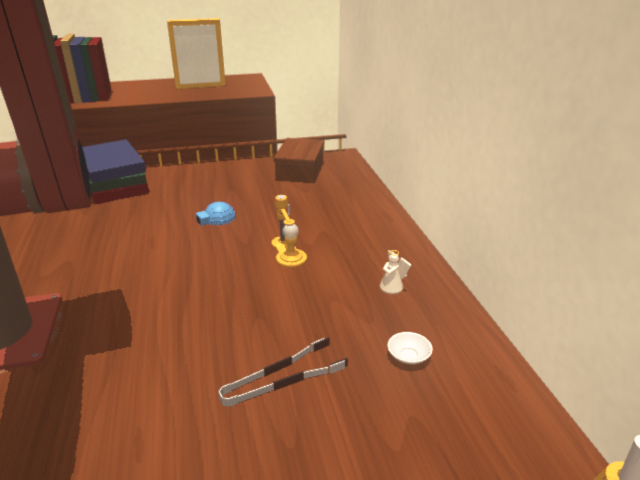

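The top view shows the knob near (244,265), globe near (285,268), and tongs with sleeves near (448,328)/(468,325), tips near (433,284)/(463,278) and bend near (472,381). The dish (463,218), angel (367,190) and igloo (160,337) are clear of these. Next I'll look closer and measure.

Create h.py:
```python
import numpy as np,cv2
from scipy.spatial.transform import Rotation as R
def ray(c,uv):
    p=cv2.undistortPoints(np.array(uv,float).reshape(-1,1,2),c["intrinsics"],c["dist_coeffs"])[:,0]
    return R.from_quat(c["rotation"]).apply(np.c_[p,np.ones(len(p))])
def plane(c,uv,z):
    d=ray(c,uv); return c["xyz"]+d*((z-c["xyz"][2])/d[:,2])[:,None]
def pts(c):
    v,u=np.mgrid[:480,:640]; uv=np.c_[u.ravel(),v.ravel()]
    d=ray(c,uv); return (c["xyz"]+d*c["depth"].reshape(-1,1)).reshape(480,640,3)
def pix(c,P):
    q=R.from_quat(c["rotation"]).inv(); P=np.atleast_2d(P)
    rv=q.as_rotvec(); t=-q.apply(c["xyz"])
    return cv2.projectPoints(np.array(P,float),rv,t,c["intrinsics"],c["dist_coeffs"])[0][:,0]
```

Run:
```python
from h import *
np.set_printoptions(suppress=True,precision=1)
c=dict(np.load("top0.npz")); s=dict(np.load("side0.npz"))
a=cv2.resize(c["frame"][240:310,225:315],None,fx=6,fy=6,interpolation=cv2.INTER_NEAREST)
b=cv2.resize(s["frame"][185:275,260:320],None,fx=4,fy=4,interpolation=cv2.INTER_NEAREST)
im=np.zeros((420,780,3),np.uint8); im[:420,:540]=a; im[:360,540:]=b
cv2.imwrite("pics/stand.png",im[:,:,::-1])
cv2.imwrite("pics/tongs.png",cv2.resize(c["frame"][265:395,415:495],None,fx=4.6,fy=4.6,interpolation=cv2.INTER_NEAREST)[:,:,::-1])
P=pts(c)
for n,(u,v) in dict(knob=(244,264),globe=(285,268),base=(300,275),sleeveL=(450,330),sleeveR=(468,326),tipL=(433,285),tipR=(463,282),bend=(472,381),table=(350,330)).items(): print(n,P[v,u])
z=P[:,:,2]; m=(z>110)&(z<150); m[:, :225]=0; m[:,315:]=0; m[:235]=0; m[310:]=0
print("knobtop",m.sum(),P[m].mean(0),np.median(P[m],0))
```

```text
knob [593.1 210.4 126.5]
globe [596.6 133.8  99.2]
base [601.1 108.4   5.7]
sleeveL [ 509.5 -208.9   17.6]
sleeveR [ 520.7 -245.9   16.4]
tipL [ 600.  -170.3   17.6]
tipR [ 611.9 -233.3   14.5]
bend [ 410.7 -257.9   13.8]
table [495.1  -5.1  -1.7]
knobtop 186 [591.2 209.3 125.9] [590.9 209.3 127. ]
```

View pics/stand.png

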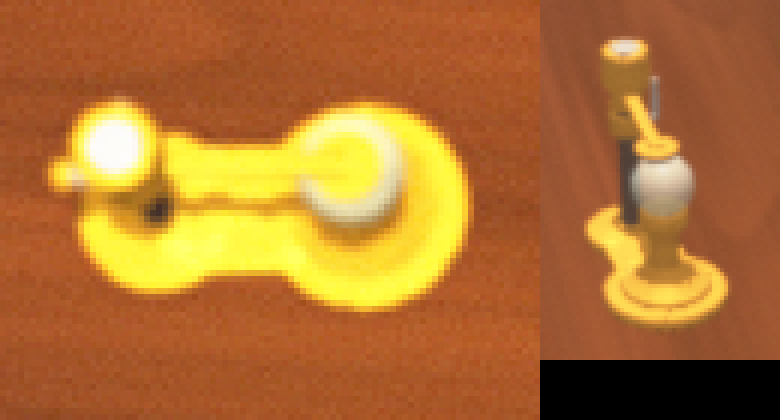

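View pics/tongs.png

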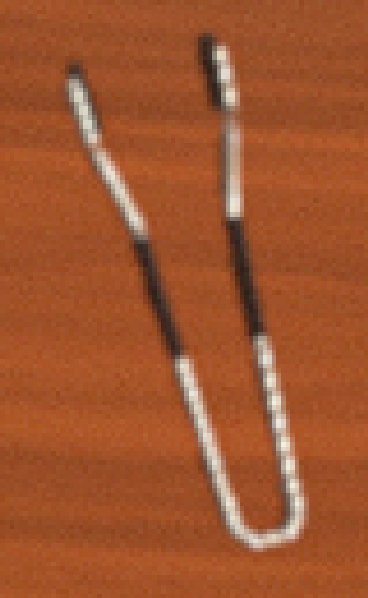

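The stand crop shows the knob centred at about px (244,263), with the globe at (285,268) and the pad over it. The stem and a small side lug sit at (235,269). In the tongs crop, the left sleeve runs (445,317)→(454,342) and the right one (466,312)→(472,338). Next come the exact positions.

Run:
```python
from h import *
np.set_printoptions(suppress=True,precision=1)
c=dict(np.load("top0.npz")); s=dict(np.load("side0.npz"))
P=pts(c);z=P[:,:,2]
print("lug",P[268:271,233:238].reshape(-1,3))
S=pts(s);print("side lug",S[205:214:3,288:291].reshape(-1,3))
hsv=cv2.cvtColor(c["frame"],cv2.COLOR_RGB2HSV)
# knob top disc
m=np.zeros((480,640),np.uint8); m[235:310,225:315]=(z[235:310,225:315]>120)
k=max(cv2.findContours(m,0,1)[0],key=cv2.contourArea);(u,r0)=cv2.minEnclosingCircle(k);print("knob px",u,r0,plane(c,[u],127)); 
k=S[(S[:,:,2]>124)&(S[:,:,2]<135)&(abs(S[:,:,0]-591)<25)&(abs(S[:,:,1]-209)<25)];print("knob side",len(k),k.mean(0))
# pedestal base disc: yellow pixels, right part
y=((hsv[:,:,0]>18)&(hsv[:,:,0]<36)&(hsv[:,:,1]>120)&(hsv[:,:,2]>150)).astype(np.uint8); y[:, :225]=0;y[:,315:]=0;y[:235]=0;y[310:]=0
k=max(cv2.findContours(y,0,1)[0],key=cv2.contourArea)[:,0]
k=k[(k[:,0]>283)]; Q=plane(c,k,7)[:,:2]
A=np.c_[2*Q,np.ones(len(Q))];w=np.linalg.lstsq(A,(Q**2).sum(1),rcond=None)[0];print("ped",w[:2],np.sqrt(w[2]+w[0]**2+w[1]**2), len(Q))
# sphere fit from side depth
g=S[(S[:,:,2]>64)&(S[:,:,2]<90)&(abs(S[:,:,0]-597)<25)&(abs(S[:,:,1]-137)<25)]
A=np.c_[2*g,np.ones(len(g))];w=np.linalg.lstsq(A,(g**2).sum(1),rcond=None)[0];print("globe sph",w[:3],np.sqrt(w[3]+(w[:3]**2).sum()),len(g),g.mean(0))
# tongs
sub=c["frame"].max(2); d=(sub<75).astype(np.uint8); d[:270]=0;d[395:]=0;d[:,:415]=0;d[:,495:]=0
n,l,st,ce=cv2.connectedComponentsWithStats(d)
for i in range(1,n):
    if st[i,4]>15: print(st[i],ce[i],plane(c,[ce[i]],10),P[l==i].mean(0))
d=(s["frame"].max(2)<75).astype(np.uint8); d[:335]=0;d[410:]=0;d[:,:215]=0;d[:,355:]=0
n,l,st,ce=cv2.connectedComponentsWithStats(d)
for i in range(1,n):
    if st[i,4]>15: print("s",st[i],ce[i],plane(s,[ce[i]],11),S[l==i].mean(0))
T=(z>7)&(z<25)&(P[:,:,0]>390)&(P[:,:,0]<640)&(P[:,:,1]>-285)&(P[:,:,1]<-140);print("tongs pts",T.sum(),P[T].mean(0))
X=P[T]
for lo in range(400,640,20):
    q=X[(X[:,0]>=lo)&(X[:,0]<lo+20)]
    if len(q): print(lo,q[:,1].min(),q[:,1].max(),q[:,1].mean())
```

```text
lug [[605.7 251.8   0.2]
 [591.4 235.9  83.1]
 [591.6 233.9  83.1]
 [591.1 231.3  86.9]
 [592.2 230.2  81.5]
 [603.8 251.8  -1.4]
 [589.4 235.7  82.9]
 [589.6 233.7  82.6]
 [589.2 231.2  86.2]
 [590.3 230.1  80.9]
 [601.  250.9   2.6]
 [587.3 235.4  83.4]
 [587.8 233.7  81.8]
 [587.9 231.6  82.2]
 [588.3 229.9  80.5]]
side lug [[606.9 208.  103.3]
 [609.8 211.1 101.4]
 [645.7 408.   -0.2]
 [606.9 209.6  94.5]
 [609.3 209.5  94.3]
 [642.1 388.4   0.7]
 [606.2 206.8  88.1]
 [609.5 212.1  85. ]
 [639.8 376.4  -2.2]]
knob px (244.2586212158203, 264.7758483886719) 7.472790241241455 [[591.5 209.7 127. ]]
knob side 58 [590.3 204.6 126.7]
ped [600.4 139.6] 35.67180973912591 51
globe sph [598.2 134.4  75.8] 15.963758184341584 165 [596.5 126.   79.5]
[459 273   4  15  30] [460.3 279.9] [[ 616.8 -228.5   10. ]] [ 615.8 -227.4   15.1]
[465 313   7  25  56] [467.6 325.5] [[ 522.4 -246.6   10. ]] [ 522.  -245.8   13.7]
[445 318   9  24  44] [448.8 329.3] [[ 511.5 -207.8   10. ]] [ 508.5 -201.    43.6]
s [314 339  15  12  95] [321.  344.4] [[ 595.8 -179.    11. ]] [ 596.4 -176.4    8.6]
s [265 358 
[... 253 characters left out ...]
1634337
420 -273.7332047351652 -233.48721506138958 -254.18033533340306
440 -267.0201008491832 -226.28582356565437 -246.9947670933495
460 -263.7736471045569 -218.66251302564535 -240.5967930339175
480 -258.43677497270795 -209.38879111938624 -232.14883675333814
500 -252.404989018145 -140.66488350654507 -227.14450703912672
520 -248.1014810024688 -195.97060791544132 -222.67733464323223
540 -243.20187596407493 -186.96554800223916 -218.44127035364718
560 -239.46352833830855 -173.85686727366215 -209.2743248480071
580 -239.11836664157437 -167.66142683957284 -195.3504634043076
600 -236.04127178960056 -164.65495528085972 -208.20524952192156
620 -230.00224554893003 -223.1626954183493 -225.94416583846274
```

Add to h.py:
```python
def delta(st,xyz,yaw=None):
    q=R.from_quat(st["eef_rot"]); x=q.as_matrix()[:,0]
    out=q.inv().apply(np.array(xyz)-st["eef_pos"]); y0=np.arctan2(x[1],x[0])
    print("tool delta",out.round(1),"yaw",round(y0,3), "" if yaw is None else "rz %.3f"%-(yaw-y0))
```

Run:
```python
from h import *; from rig import r, vision, ticket
st=r.state(); st["eef_pos"]=np.array([144.183,-608.134,231.3]); st["eef_rot"]=np.array([.99323,.11613,0,0])
delta(st,[592,210.5,231.3])
print(pix(dict(np.load("top0.npz")),[[592,210.5,128]]))
```

```text
tool delta [ 624.6 -693.2    0. ] yaw 0.233 
[[243.80615932 264.41323216]]
```

Call:
{"method": "shift_gripper", "body": {"plan": "26,-28.9,0,0,0,0,85 | 26,-28.9,0,0,0,0,85 | 26,-28.9,0,0,0,0,85 | 26,-28.9,0,0,0,0,85 | 26,-28.9,0,0,0,0,85 | 26,-28.9,0,0,0,0,85 | 26,-28.9,0,0,0,0,85 | 26,-28.9,0,0,0,0,85 | 26,-28.9,0,0,0,0,85 | 26,-28.9,0,0,0,0,85 | 26,-28.9,0,0,0,0,85 | 26,-28.9,0,0,0,0,85 | 26,-28.9,0,0,0,0,85 | 26,-28.9,0,0,0,0,85 | 26,-28.9,0,0,0,0,85 | 26,-28.9,0,0,0,0,85 | 26,-28.9,0,0,0,0,85 | 26,-28.9,0,0,0,0,85 | 26,-28.9,0,0,0,0,85 | 26,-28.9,0,0,0,0,85"}}

```text
time_s: 1.77
eef_pos: [517.1, 76.3, 230.9]
eef_rot: [0.993, 0.116, -0.0, 0.0]
ft_force: [1.2, -1.1, 0.1]
finger_gap: 84.7
gripper_force: 0.0
```

Call:
{"method": "shift_gripper", "body": {"plan": "26,-28.9,0,0,0,0,85 | 26,-28.9,0,0,0,0,85 | 26,-28.9,0,0,0,0,85 | 26,-28.9,0,0,0,0,85 | 0,0,0,0,0,0,85 | 0,0,0,0,0,0,85"}}

```text
time_s: 2.27
eef_pos: [591.0, 212.4, 229.5]
eef_rot: [0.993, 0.118, -0.001, 0.0]
ft_force: [-1.0, -0.2, -0.8]
finger_gap: 85.0
gripper_force: 0.0
```

Run:
```python
from h import *; from rig import r, vision, ticket
st=r.state(); delta(st,[592,210.5,107.5]);print(st["joint_pos"])
```

```text
tool delta [  0.8   2.1 122. ] yaw 0.236 
[ 2.19553460e-01  2.30858808e-01  1.51753240e+00 -3.79420837e-05
  1.39589162e+00  1.55460120e+00]
```

Call:
{"method": "shift_gripper", "body": {"plan": "0.8,2,30,0,0,0,85 | 0,0,30,0,0,0,85 | 0,0,30,0,0,0,85 | 0,0,22,0,0,0,85 | 0,0,10,0,0,0,85 | 0,0,0,0,0,0,85 | 0,0,0,0,0,0,85"}}

```text
time_s: 2.85
eef_pos: [592.6, 208.2, 109.9]
eef_rot: [0.993, 0.116, -0.0, 0.0]
ft_force: [0.0, -0.0, -0.0]
finger_gap: 84.9
gripper_force: 0.0
```

Call:
{"method": "shift_gripper", "body": {"plan": "0,0,0,0,0,0,40 | 0,0,0,0,0,0,40 | 0,0,0,0,0,0,40 | 0,0,0,0,0,0,20 | 0,0,0,0,0,0,20 | 0,0,0,0,0,0,20 | 0,0,0,0,0,0,20 | 0,0,0,0,0,0,20"}}

```text
time_s: 3.52
eef_pos: [593.0, 209.5, 110.5]
eef_rot: [0.993, 0.116, 0.001, -0.0]
ft_force: [-2.8, 1.2, 6.8]
finger_gap: 24.9
gripper_force: 58.9
```

Call:
{"method": "shift_gripper", "body": {"plan": "0,0,0,0,0,-0.05,20 | 0,0,0,0,0,-0.1,20 | 0,0,0,0,0,-0.1,20 | 0,0,0,0,0,-0.1,20 | 0,0,0,0,0,-0.1,20 | 0,0,0,0,0,-0.1,20"}}

```text
time_s: 4.02
eef_pos: [592.5, 210.4, 110.5]
eef_rot: [0.923, 0.384, 0.001, -0.001]
ft_force: [-3.9, 4.7, 6.3]
finger_gap: 24.8
gripper_force: 59.2
```

Run:
```python
from h import *; from rig import r, vision, ticket
st=r.state(); print(st["ft_force"],st["ft_torque"],st["finger_gap"]); delta(st,[592,210.5,107.5])
c=vision.read_camera("top"); 
a=cv2.resize(c["frame"][190:310,180:330],None,fx=5,fy=5); cv2.imwrite("pics/turn1.png",a[:,:,::-1])
```

```text
[-3.87958899  4.7157016   6.25463634] [ 0.70013774  0.68177508 -0.03319634] 24.80394582105521
tool delta [-0.2 -0.4  3. ] yaw 0.788
```

View pics/turn1.png

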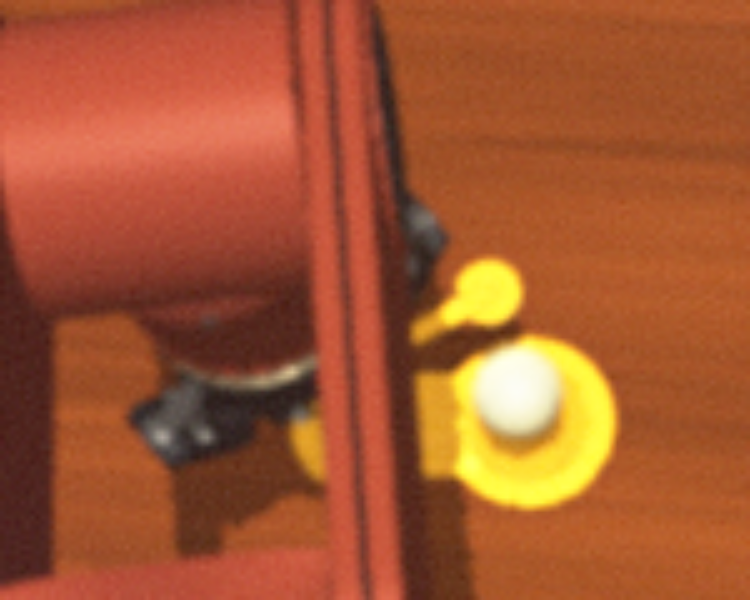

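The keeper turns with the grip: its pad has moved to px (278,248), off the globe at (283,268). I'll keep turning and watch the moment for the stop.

Call:
{"method": "shift_gripper", "body": {"plan": "0,0,0,0,0,-0.1,20 | 0,0,0,0,0,-0.1,20 | 0,0,0,0,0,-0.1,20 | 0,0,0,0,0,-0.1,20 | 0,0,0,0,0,-0.1,20 | 0,0,0,0,0,-0.05,20"}}

```text
time_s: 4.57
eef_pos: [591.6, 210.9, 110.5]
eef_rot: [0.784, 0.62, 0.0, -0.001]
ft_force: [-7.4, 4.8, 10.0]
finger_gap: 24.7
gripper_force: 59.4
```

```bash
python3 -c "
from rig import r, vision, ticket;s=r.state();print(s['ft_torque'],s['joint_pos'])"
```

```text
[0.8556302  1.20176008 0.0081403 ] [0.21542985 0.33642823 1.62128425 0.00307101 1.18483059 0.44658883]
```

Call:
{"method": "shift_gripper", "body": {"plan": "0,0,0,0,0,-0.08,20 | 0,0,0,0,0,-0.06,20"}}

```text
time_s: 4.73
eef_pos: [591.3, 210.9, 110.5]
eef_rot: [0.739, 0.673, 0.0, -0.002]
ft_force: [-8.7, 4.5, 9.3]
finger_gap: 24.8
gripper_force: 59.5
```

```bash
python3 -c "
from rig import r, vision, ticket;s=r.state();print(s['ft_torque'],s['joint_pos'])"
```

```text
[ 0.77086131  1.36324795 -0.10491059] [0.21550429 0.33631833 1.62141585 0.00323928 1.18537397 0.30776714]
```

Call:
{"method": "shift_gripper", "body": {"plan": "0,0,0,0,0,-0.08,20 | 0,0,0,0,0,-0.08,20 | 0,0,0,0,0,0,20"}}

```text
time_s: 4.98
eef_pos: [591.0, 211.6, 110.3]
eef_rot: [0.683, 0.73, 0.0, -0.002]
ft_force: [-8.1, 7.8, 9.0]
finger_gap: 24.9
gripper_force: 59.8
```

Run:
```python
from h import *
from rig import r, vision, ticket
s=r.state();print(s['ft_torque'],s['joint_pos'])
c=vision.read_camera("top");np.savez("top2.npz",**c);P=pts(c)
m=(P[:,:,2]>90)&(P[:,:,2]<108)&(P[:,:,0]>560)&(P[:,:,0]<700)&(P[:,:,1]>120)&(P[:,:,1]<260)
hsv=cv2.cvtColor(c["frame"],cv2.COLOR_RGB2HSV);m&=(hsv[:,:,0]>18)&(hsv[:,:,0]<36)&(hsv[:,:,1]>120)&(hsv[:,:,2]>130)
q=P[m];print(len(q),q.min(0),q.max(0),q.mean(0))
cv2.imwrite("pics/turn2.png",cv2.resize(c["frame"][190:310,180:330],None,fx=5,fy=5)[:,:,::-1])
```

```text
[1.23399137 1.50118047 0.01476741] [0.21608615 0.33646785 1.62162107 0.00446225 1.18546637 0.1474775 ]
53 [652.75990023 175.32317168  93.54009572] [671.42748389 188.38201068 106.90318966] [662.11876049 181.41670337 100.14756011]
```

View pics/turn2.png

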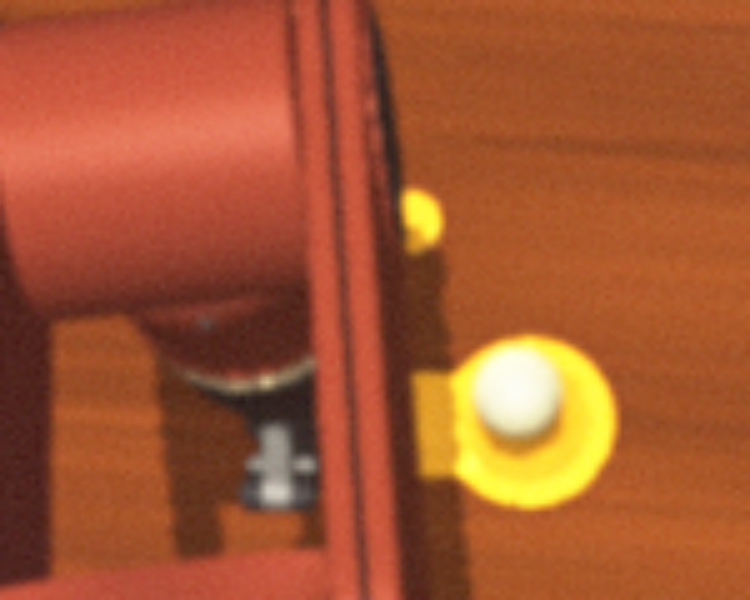

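Run:
```python
from h import *
np.set_printoptions(suppress=True,precision=1)
c=dict(np.load("top2.npz"))
print(plane(c,[[282.5,267.0],[277.2,248.0]],102), "start & turn1 pads")
```

```text
[[597.6 138.6 102. ]
 [634.6 152.6 102. ]] start & turn1 pads
```

Run:
```python
from h import *
np.set_printoptions(suppress=True,precision=2)
c=dict(np.load("top2.npz"))
for a in (-11,-15,-21,-25):
    p=np.array([591.2+72*np.cos(np.radians(a)),210+72*np.sin(np.radians(a)),101])
    print(a,p,pix(c,[p,p+[0,-12,0],p+[12,0,0]]).round(1).tolist())
print(plane(c,[[286,274]],8))
```

```text
-11 [661.88 196.26 101.  ] [[256.6, 233.0], [262.6, 233.4], [257.2, 227.1]]
-15 [660.75 191.37 101.  ] [[259.0, 233.7], [265.0, 234.2], [259.6, 227.9]]
-21 [658.42 184.2  101.  ] [[262.5, 235.1], [268.5, 235.6], [263.1, 229.3]]
-25 [656.45 179.57 101.  ] [[264.7, 236.3], [270.8, 236.8], [265.3, 230.4]]
[[600.47 137.83   8.  ]]
```

Call:
{"method": "shift_gripper", "body": {"plan": "0,0,0,0,0,-0.08,20 | 0,0,0,0,0,-0.08,20 | 0,0,0,0,0,-0.08,20 | 0,0,0,0,0,0,20"}}

```text
time_s: 5.37
eef_pos: [589.8, 212.8, 110.3]
eef_rot: [0.591, 0.807, 0.001, -0.004]
ft_force: [-11.1, 12.4, 11.1]
finger_gap: 24.8
gripper_force: 60.1
```

Run:
```python
from h import *
from rig import r, vision, ticket
s=r.state();print(s['ft_torque'],s['joint_torque'][5])
c=vision.read_camera("top");np.savez("top3.npz",**c)
hsv=cv2.cvtColor(c["frame"],cv2.COLOR_RGB2HSV);m=((hsv[:,:,0]>18)&(hsv[:,:,0]<36)&(hsv[:,:,1]>120)&(hsv[:,:,2]>130));m[245:]=0
for n in("top2","top3"):
    c=np.load(n+".npz");hsv=cv2.cvtColor(c["frame"],cv2.COLOR_RGB2HSV);m=((hsv[:,:,0]>18)&(hsv[:,:,0]<36)&(hsv[:,:,1]>120)&(hsv[:,:,2]>130));m[248:]=0;m[:215]=0;m[:,:230]=0;m[:,320:]=0
    v,u=np.nonzero(m);print(n,len(u),u.min(),u.max(),v.min(),v.max())
```

```text
[ 1.83227422  2.19808216 -0.02345879] -0.984773151576519
top2 64 260 267 228 238
top3 28 259 263 228 235
```

Call:
{"method": "shift_gripper", "body": {"plan": "0,0,0,0,0,-0.08,20 | 0,0,0,0,0,-0.08,20 | 0,0,0,0,0,0,20"}}

```text
time_s: 5.67
eef_pos: [589.9, 211.4, 110.1]
eef_rot: [0.524, 0.852, -0.0, -0.003]
ft_force: [-11.4, 6.7, 11.0]
finger_gap: 24.8
gripper_force: 60.5
```

Run:
```python
from h import *
from rig import r, vision, ticket
s=r.state();print(s['ft_torque'],s['joint_torque'][5],s['joint_pos'])
c=vision.read_camera("top");np.savez("top4.npz",**c)
for n in("top3","top4"):
    c=np.load(n+".npz");hsv=cv2.cvtColor(c["frame"],cv2.COLOR_RGB2HSV);m=((hsv[:,:,0]>18)&(hsv[:,:,0]<36)&(hsv[:,:,1]>120)&(hsv[:,:,2]>130));m[248:]=0;m[:215]=0;m[:,:230]=0;m[:,320:]=0
    v,u=np.nonzero(m);print(n,len(u),u.min(),u.max(),v.min(),v.max())
```

```text
[0.94266451 1.82680045 0.05798211] -0.96688661724329 [ 0.21636977  0.33627627  1.62239489  0.00389678  1.18725553 -0.25253176]
top3 28 259 263 228 235
top4 34 260 264 228 235
```

The pad edge stays put while joint 6 holds about 1 Nm, so the knob is at its stop. I'll release, rise and check.

Call:
{"method": "shift_gripper", "body": {"plan": "0,0,0,0,0,0,85 | 0,0,0,0,0,0,85 | 0,0,0,0,0,0,85 | 0,0,0,0,0,0,85 | 0,0,0,0,0,0,85 | 0,0,-30,0,0,0,85 | 0,0,-40,0,0,0,85 | 0,0,-40,0,0,0,85 | 0,0,0,0,0,0,85"}}

```text
time_s: 6.47
eef_pos: [597.4, 209.8, 229.6]
eef_rot: [0.527, 0.85, 0.005, 0.005]
ft_force: [1.9, 0.4, 1.6]
finger_gap: 85.1
gripper_force: 0.0
```

Run:
```python
from h import *
from rig import r, vision, ticket
st=r.state(); delta(st,[516,-231,219],np.radians(16.1)); delta(st,[516,-231,219],np.radians(196.1)); print(st["joint_pos"])
```

```text
tool delta [-358.3 -269.3    8. ] yaw 2.032 rz 1.751
tool delta [-358.3 -269.3    8. ] yaw 2.032 rz -1.390
[ 2.13253717e-01  2.28999949e-01  1.51967182e+00 -6.32978793e-05
  1.37789010e+00 -2.48434658e-01]
```

Call:
{"method": "shift_gripper", "body": {"plan": "-29.9,-22.4,0,0,0,0,85 | -29.9,-22.4,0,0,0,0,85 | -29.9,-22.4,0,0,0,0,85 | -29.9,-22.4,0,0,0,0,85 | -29.9,-22.4,0,0,0,0,85 | -29.9,-22.4,0,0,0,0,85 | -29.9,-22.4,0,0,0,0,85 | -29.9,-22.4,0,0,0,0,85 | -29.9,-22.4,0,0,0,0,85 | -29.9,-22.4,0,0,0,0,85 | -29.9,-22.4,0,0,0,0,85 | -29.4,-22.9,0,0,0,0,85"}}

```text
time_s: 7.47
eef_pos: [510.7, -233.9, 219.4]
eef_rot: [0.527, 0.85, -0.0, 0.0]
ft_force: [0.2, -0.8, 1.1]
finger_gap: 85.2
gripper_force: 0.0
```

Call:
{"method": "shift_gripper", "body": {"plan": "0,0,0,0,0,0.117,85 | 0,0,0,0,0,0.117,85 | 0,0,0,0,0,0.117,85 | 0,0,0,0,0,0.117,85 | 0,0,0,0,0,0.117,85 | 0,0,0,0,0,0.117,85 | 0,0,0,0,0,0.117,85 | 0,0,0,0,0,0.117,85 | 0,0,0,0,0,0.117,85 | 0,0,0,0,0,0.117,85 | 0,0,0,0,0,0.117,85 | 0,0,0,0,0,0.117,85 | 0,0,0,0,0,0.117,85 | 0,0,0,0,0,0.117,85 | 0,0,0,0,0,0.117,85 | 0,0,0,0,0,0,85"}}

```text
time_s: 8.8
eef_pos: [511.2, -232.1, 219.2]
eef_rot: [0.991, 0.136, 0.0, 0.0]
ft_force: [0.7, 0.4, -0.5]
finger_gap: 84.9
gripper_force: 0.0
```

Run:
```python
from h import *
from rig import r, vision, ticket
np.set_printoptions(suppress=True,precision=1)
st=r.state(); delta(st,[516,-231,3],np.radians(16.1)); print(st["joint_pos"])
c=vision.read_camera("top");np.savez("top5.npz",**c);s=vision.read_camera("side");np.savez("side5.npz",**s)
im=np.zeros((450,760,3),np.uint8); im[:360,:450]=cv2.resize(c["frame"][220:310,215:327],(450,360)); im[:450,460:760]=cv2.resize(s["frame"][185:275,260:320],(300,450))
cv2.imwrite("pics/park.png",im[:,:,::-1])
P=pts(c); hsv=cv2.cvtColor(c["frame"],cv2.COLOR_RGB2HSV);z=P[:,:,2]
m=(z>92)&(z<112)&(P[:,:,0]>640)&(P[:,:,0]<690)&(P[:,:,1]>160)&(P[:,:,1]<230);q=P[m];print("pad",len(q),q.min(0),q.max(0),q.mean(0))
m=(z>120)&(z<140)&(abs(P[:,:,0]-592)<25)&(abs(P[:,:,1]-210)<25);q=P[m];print("knob",len(q),q.min(0),q.max(0),q.mean(0))
S=pts(s)
for n,P_ in(("t",P),("s",S)):
    g=P_[(P_[:,:,2]>66)&(P_[:,:,2]<97)&(abs(P_[:,:,0]-599)<24)&(abs(P_[:,:,1]-137)<24)];A=np.c_[2*g,np.ones(len(g))];w=np.linalg.lstsq(A,(g**2).sum(1),rcond=None)[0];print("globe",n,w[:3],np.sqrt(w[3]+(w[:3]**2).sum()),len(g),g.min(0),g.max(0))
```

```text
tool delta [  4.9   0.2 216.2] yaw 0.273 rz -0.008
[-0.6  0.1  1.7 -0.   1.4  0.7]
pad 140 [640.9 179.7  94. ] [673.7 203.9 107.1] [659.3 192.4 100.6]
knob 173 [578.5 196.9 120.3] [605.7 224.2 133.4] [591.7 210.  126.9]
globe t [600.  138.6  77. ] 16.615010575037232 251 [582.9 121.5  70.2] [616.9 155.6  95.3]Traceback (most recent call last):
  File "<stdin>", line 13, in <module>
    return umr_minimum(a, axis, None, out, keepdims, initial, where)
ValueError: zero-size array to reduction operation minimum which has no identity
```

View pics/park.png

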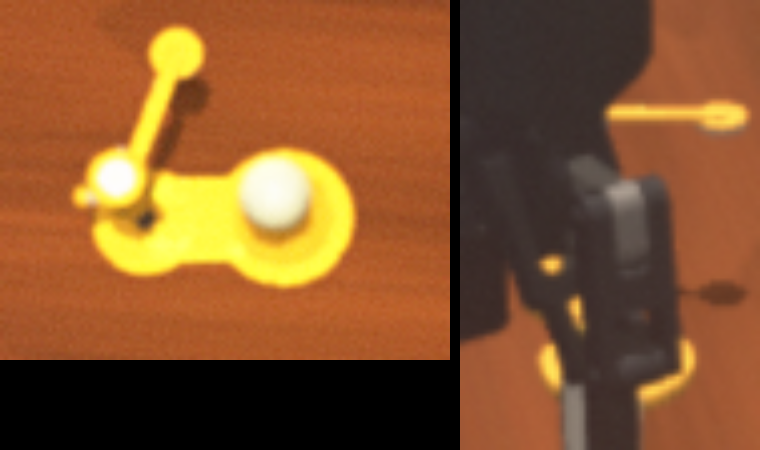

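The park view shows the pad at about px (259,233), well clear of the globe at (283,268), with the knob at (244,264). The pad looks 2–3° short of the stop, so I'll measure that more exactly.

Run:
```python
from h import *
np.set_printoptions(suppress=True,precision=1)
def circ(Q):
    A=np.c_[2*Q,np.ones(len(Q))];w=np.linalg.lstsq(A,(Q**2).sum(1),rcond=None)[0];return w[:2],np.sqrt(w[2]+w[0]**2+w[1]**2)
c=dict(np.load("top5.npz"));hsv=cv2.cvtColor(cv2.resize(c["frame"],None,fx=4,fy=4,interpolation=cv2.INTER_CUBIC),cv2.COLOR_RGB2HSV)
y=((hsv[:,:,0]>16)&(hsv[:,:,0]<36)&(hsv[:,:,1]>150)&(hsv[:,:,2]>150)).astype(np.uint8)
y[:, :4*215]=0;y[:,4*315:]=0;y[:4*220]=0;y[4*310:]=0
k=np.vstack([q[:,0] for q in cv2.findContours(y,0,1)[0] if len(q)>40])/4-.375
pad=plane(c,k[k[:,1]<235.5],99.5)[:,:2]; print("pad",circ(pad),len(pad))
ped=plane(c,k[(k[:,0]>285)],7)[:,:2];print("ped",circ(ped))
lob=plane(c,k[(k[:,0]<256)&(k[:,1]>275.5)],7)[:,:2];print("lobe",circ(lob))
a=plane(c,k[(k[:,1]>241)&(k[:,1]<256)&(k[:,0]<262)],100)[:,:2]
print("arm edge L/R")
m=np.array([[plane(c,[[k[(abs(k[:,1]-v)<.4)&(k[:,0]<265)&(k[:,0]>240)][:,0].mean(),v]],100)[0][:2] for v in range(241,256,2)]]).reshape(-1,2)
f=np.polyfit(m[:,0],m[:,1],1);print(np.degrees(np.arctan(f[0])),f[0]*591.7+f[1],m)
for n in("top3","top4","top5"):
    c=np.load(n+".npz");hsv=cv2.cvtColor(c["frame"],cv2.COLOR_RGB2HSV);mm=((hsv[:,:,0]>18)&(hsv[:,:,0]<36)&(hsv[:,:,1]>120)&(hsv[:,:,2]>130));mm[248:]=0;mm[:215]=0;mm[:,:230]=0;mm[:,320:]=0
    v,u=np.nonzero(mm);print(n,u.max(),v.min())
```

```text
pad (array([662.6, 192.8]), np.float64(13.366633538814742)) 94
ped (array([600.6, 139.7]), np.float64(37.02086328658532))
lobe (array([592.6, 211. ]), np.float64(28.601054048696707))
arm edge L/R
-14.618944616222702 211.34958533122023 [[645.7 197.5]
 [641.6 198. ]
 [637.4 199.6]
 [633.2 200.6]
 [629.1 201.6]
 [625.  202.7]
 [620.9 203.7]
 [616.8 204.8]]
top3 263 228
top4 264 228
top5 265 227
```

The keeper sprang back about 0.045 rad on release. I'll regrip the knob centred and nudge it to the stop gently, with little wind-up.

Run:
```python
from h import *
from rig import r, vision, ticket
delta(r.state(),[592.2,210.3,219])
```

```text
tool delta [ 2.006e+02 -4.025e+02  2.000e-01] yaw 0.281
```

Call:
{"method": "shift_gripper", "body": {"plan": "16.7,-33.5,0,0,0,0,85 | 16.7,-33.5,0,0,0,0,85 | 16.7,-33.5,0,0,0,0,85 | 16.7,-33.5,0,0,0,0,85 | 16.7,-33.5,0,0,0,0,85 | 16.7,-33.5,0,0,0,0,85 | 16.7,-33.5,0,0,0,0,85 | 16.7,-33.5,0,0,0,0,85 | 16.7,-33.5,0,0,0,0,85 | 16.7,-33.5,0,0,0,0,85 | 16.7,-33.5,0,0,0,0,85 | 16.7,-33.5,0,0,0,0,85 | 0,0,0,0,0,0,85 | 0,0,0,0,0,0,85 | 0,0,0,0,0,0,85 | 0,0,0,0,0,0,85"}}

```text
time_s: 10.23
eef_pos: [593.6, 208.6, 219.1]
eef_rot: [0.99, 0.139, -0.0, 0.0]
ft_force: [-0.5, 0.4, -0.1]
finger_gap: 84.8
gripper_force: 0.0
```

Run:
```python
from h import *
from rig import r, vision, ticket
delta(r.state(),[592.2,210.3,110])
```

```text
tool delta [ -0.9  -2.1 109.1] yaw 0.278
```

Call:
{"method": "shift_gripper", "body": {"plan": "-1,-2,30,0,0,0,85 | 0,0,30,0,0,0,85 | 0,0,30,0,0,0,60 | 0,0,19,0,0,0,50 | 0,0,0,0,0,0,40 | 0,0,0,0,0,0,20 | 0,0,0,0,0,0,20 | 0,0,0,0,0,0,20 | 0,0,0,0,0,0,20 | 0,0,0,0,0,0,20"}}

```text
time_s: 11.07
eef_pos: [593.4, 209.9, 112.2]
eef_rot: [0.99, 0.138, 0.001, 0.001]
ft_force: [-0.8, -6.8, -2.0]
finger_gap: 24.6
gripper_force: 59.3
```

```bash
python3 -c "
from rig import r, vision, ticket;s=r.state();print(s['ft_torque'],s['joint_torque'][5])"
```

```text
[-0.74473586  0.05150402 -0.09956802] -0.036546679912135005
```

Call:
{"method": "shift_gripper", "body": {"plan": "0,0,0,0,0,-0.03,20 | 0,0,0,0,0,-0.03,20 | 0,0,0,0,0,0,20"}}

```text
time_s: 11.32
eef_pos: [593.3, 210.0, 112.2]
eef_rot: [0.986, 0.168, 0.001, 0.001]
ft_force: [0.3, -5.0, -2.6]
finger_gap: 24.4
gripper_force: 59.4
```

```bash
python3 -c "
from rig import r, vision, ticket;s=r.state();print(s['ft_torque'],s['joint_torque'][5])"
```

```text
[-0.69642839  0.12597661 -0.43368261] -0.883650965988636
```

Call:
{"method": "shift_gripper", "body": {"plan": "0,0,0,0,0,0.008,20 | 0,0,0,0,0,0,20"}}

```text
time_s: 11.48
eef_pos: [593.3, 210.0, 112.2]
eef_rot: [0.987, 0.163, 0.001, 0.001]
ft_force: [-0.5, -5.8, -2.7]
finger_gap: 24.4
gripper_force: 59.4
```

```bash
python3 - <<'E'
from h import *
from rig import r, vision, ticket
s=r.state();print(s['ft_torque'],s['joint_torque'][5])
c=vision.read_camera("top");np.savez("top6.npz",**c)
hsv=cv2.cvtColor(c["frame"],cv2.COLOR_RGB2HSV);mm=((hsv[:,:,0]>18)&(hsv[:,:,0]<36)&(hsv[:,:,1]>120)&(hsv[:,:,2]>130));mm[248:]=0;mm[:215]=0;mm[:,:230]=0;mm[:,320:]=0
v,u=np.nonzero(mm);print(len(u),u.max(),v.min())
E
```

```text
[-0.71851584  0.04425134 -0.33746692] -0.21909935865551233
20 263 229
```

Call:
{"method": "shift_gripper", "body": {"plan": "0,0,0,0,0,0,85 | 0,0,0,0,0,0,85 | 0,0,0,0,0,0,85 | 0,0,0,0,0,0,85 | 0,0,0,0,0,0,85 | 0,0,-30,0,0,0,85 | 0,0,-40,0,0,0,85 | 0,0,-40,0,0,0,85 | 0,0,0,0,0,0,85"}}

```text
time_s: 12.28
eef_pos: [596.8, 212.7, 231.0]
eef_rot: [0.986, 0.164, 0.008, -0.0]
ft_force: [1.1, 1.4, 2.2]
finger_gap: 85.2
gripper_force: 0.0
```

Run:
```python
from h import *
from rig import r, vision, ticket
st=r.state(); delta(st,[516,-231,222],np.radians(16.1))
```

```text
tool delta [-220.5  393.5    6.2] yaw 0.33 rz 0.049
```

Call:
{"method": "shift_gripper", "body": {"plan": "-19.6,35.6,0,0,0,0,85 | -19.6,35.6,0,0,0,0,85 | -19.6,35.6,0,0,0,0,85 | -19.6,35.6,0,0,0,0,85 | -19.6,35.6,0,0,0,0,85 | -19.6,35.6,0,0,0,0,85 | -19.6,35.6,0,0,0,0,85 | -19.6,35.6,0,0,0,0,85 | -19.6,35.6,0,0,0,0,85 | -19.6,35.6,0,0,0,0,85 | -19.6,35.6,0,0,0,0.05,85 | 0,0,0,0,0,0,85 | 0,0,0,0,0,0,85 | 0,0,0,0,0,0,85"}}

```text
time_s: 13.45
eef_pos: [515.0, -228.8, 220.2]
eef_rot: [0.99, 0.139, 0.0, -0.0]
ft_force: [-0.4, -0.1, -0.0]
finger_gap: 84.7
gripper_force: 0.0
```

Run:
```python
from h import *
from rig import r, vision, ticket
np.set_printoptions(suppress=True,precision=1)
st=r.state(); delta(st,[516,-231,4],np.radians(16.1))
def circ(Q):
    A=np.c_[2*Q,np.ones(len(Q))];w=np.linalg.lstsq(A,(Q**2).sum(1),rcond=None)[0];return w[:2],np.sqrt(w[2]+w[0]**2+w[1]**2)
c=vision.read_camera("top");np.savez("top7.npz",**c)
hsv=cv2.cvtColor(cv2.resize(c["frame"],None,fx=4,fy=4,interpolation=cv2.INTER_CUBIC),cv2.COLOR_RGB2HSV)
y=((hsv[:,:,0]>16)&(hsv[:,:,0]<36)&(hsv[:,:,1]>150)&(hsv[:,:,2]>150)).astype(np.uint8)
y[:, :4*215]=0;y[:,4*315:]=0;y[:4*220]=0;y[4*310:]=0
k=np.vstack([q[:,0] for q in cv2.findContours(y,0,1)[0] if len(q)>40])/4-.375
pad=plane(c,k[k[:,1]<235.5],99.5)[:,:2]; w=circ(pad);print("pad",w,np.degrees(np.arctan2(w[0][1]-211,w[0][0]-592.6)))
```

```text
tool delta [  0.3   2.5 216.2] yaw 0.279 rz -0.002
pad (array([663.4, 196. ]), np.float64(13.475087718645629)) -11.947547230946189
```

The pad is now at −11.95° against the expected −12°, so the knob is at its stop. Now the tongs.

Call:
{"method": "shift_gripper", "body": {"plan": "0.3,2.5,30,0,0,0,85 | 0,0,35,0,0,0,85 | 0,0,35,0,0,0,85 | 0,0,35,0,0,0,85 | 0,0,35,0,0,0,85 | 0,0,30,0,0,0,85 | 0,0,12,0,0,0,85 | 0,0,7,0,0,0,85 | 0,0,0,0,0,0,85"}}

```text
time_s: 14.25
eef_pos: [515.9, -230.0, 0.6]
eef_rot: [0.99, 0.14, -0.001, -0.001]
ft_force: [0.1, 0.2, 0.5]
finger_gap: 84.8
gripper_force: 0.0
```

Call:
{"method": "shift_gripper", "body": {"plan": "0,0,0,0,0,0,60 | 0,0,0,0,0,0,55 | 0,0,0,0,0,0,50 | 0,0,0,0,0,0,46 | 0,0,0,0,0,0,43 | 0,0,0,0,0,0,40 | 0,0,0,0,0,0,40 | 0,0,0,0,0,0,40 | 0,0,0,0,0,0,40"}}

```text
time_s: 15.0
eef_pos: [517.5, -232.1, 3.5]
eef_rot: [0.99, 0.139, 0.001, 0.001]
ft_force: [-0.5, 1.4, 8.0]
finger_gap: 40.1
gripper_force: 9.1
```

Call:
{"method": "shift_gripper", "body": {"plan": "0,0,-5,0,0,0,40 | 0,0,-15,0,0,0,40 | 0,0,-25,0,0,0,40 | 0,0,-30,0,0,0,40 | 0,0,-30,0,0,0,40 | 0,0,-20,0,0,0,40 | 0,0,0,0,0,0,40 | 0,0,0,0,0,0,40"}}

```text
time_s: 15.67
eef_pos: [516.9, -232.0, 128.2]
eef_rot: [0.99, 0.139, 0.001, 0.001]
ft_force: [-0.1, 0.2, -2.5]
finger_gap: 39.8
gripper_force: 6.9
```

Run:
```python
from h import *
from rig import r, vision, ticket
c=vision.read_camera("top");s=vision.read_camera("side");np.savez("top8.npz",**c);np.savez("side8.npz",**s)
im=np.zeros((480,800,3),np.uint8)
im[:480,:400]=cv2.resize(c["frame"][260:404,400:520],(400,480)); im[:480,400:]=cv2.resize(s["frame"][230:422,200:360],(400,480))
cv2.imwrite("pics/lift.png",im[:,:,::-1])
```

```text
(no output)
```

View pics/lift.png

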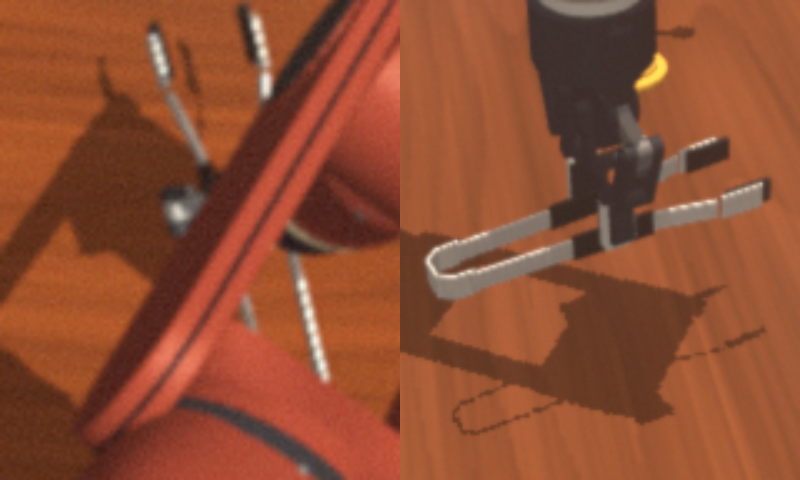

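The tongs are held level between the fingers, with the tips at top px ≈(447,277) and (477,270). I'll measure their pose in the tool frame from depth.

Run:
```python
from h import *
from rig import r, vision, ticket
np.set_printoptions(suppress=True,precision=1)
st=r.state();q=R.from_quat(st["eef_rot"]);t=st["eef_pos"]
for n in("top8","side8"):
    c=dict(np.load(n+".npz"));P=pts(c);L=q.inv().apply((P-t).reshape(-1,3))
    L=L[(abs(L[:,2]+5)<35)&(abs(L[:,1])<50)&(L[:,0]>-140)&(L[:,0]<140)]
    for lo in (-125,-112,-100,-80,-60,40,60,75,85,95,105,112,118):
        for sgn in(-1,1):
            k=L[(L[:,0]>=lo)&(L[:,0]<lo+10)&(L[:,1]*sgn>0)]
            if len(k)>3: print(n,lo,sgn,len(k),"y",k[:,1].min(),k[:,1].max(),"z",np.percentile(k[:,2],[5,95]))
    k=L[abs(L[:,2]+5)<20]; print(n,"xmin/max",np.percentile(k[:,0],[0.5,99.5]),k[:,0].min(),k[:,0].max())
```

```text
top8 -100 1 10 y 14.581737183369643 17.767688551688412 z [-16.7  -4.8]
top8 -80 1 17 y 14.041799772451917 18.61385534387869 z [-17.1  -2.2]
top8 -60 -1 16 y -17.853284593734216 -14.159287343104795 z [-16.2  -2.4]
top8 -60 1 17 y 14.820814395511446 18.150689542230342 z [-13.7  -2.7]
top8 40 -1 16 y -24.913098140293137 -21.025325702759893 z [-16.5  -3.1]
top8 60 -1 14 y -30.117095354552603 -26.715671411524646 z [-15.6  -4.1]
top8 60 1 14 y 22.002808028562786 25.104523711817688 z [-16.   -1.2]
top8 75 -1 17 y -31.432883503583135 -26.257516132996955 z [-19.1  -3.1]
top8 75 1 22 y 21.17575828504156 27.885454215147345 z [-20.7  -2.4]
top8 85 -1 22 y -31.036851659089457 -26.018451394919158 z [-18.9  -1. ]
top8 85 1 31 y 21.147092213313087 28.823416106953626 z [-18.4  -2.1]
top8 95 -1 28 y -31.906478379490135 -24.291916780600463 z [-18.8  -3.7]
top8 95 1 29 y 20.491104969146722 28.264439305641325 z [-20.7  -3.4]
top8 105 -1 15 y -29.83402072138354 -25.546487160091438 z [-20.1  -3.3]
top8 105 1 23 y 21.44344550858925 26.244497736280362 z [-18.6  -2.2]
top8 112 1 5 y 21.44344550858925 24.16234
[... 819 characters left out ...]
1 43 y 24.036089705532007 30.377792674332923 z [-12.7   1.7]
side8 75 -1 63 y -29.389216176638488 -21.284423950138333 z [-15.    2.7]
side8 75 1 54 y 22.9046083384652 31.715972076811347 z [-15.1   2.1]
side8 85 -1 51 y -29.946898191956077 -22.333664793336066 z [-15.    1.4]
side8 85 1 63 y 23.947746031467723 33.01715288038655 z [-14.7   2.1]
side8 95 -1 49 y -30.888531360322858 -21.975417069462562 z [-15.    1.3]
side8 95 1 47 y 25.463477523742156 31.80961464933345 z [-15.6   1.5]
side8 105 -1 27 y -28.564949652969876 -22.258982629698703 z [-13.9   1.1]
side8 105 1 28 y 24.769806324866867 29.839578415076417 z [-14.5   0.6]
side8 xmin/max [-114.7  109.2] -115.11565921714761 110.62702748675255
```

Call:
{"method": "shift_gripper", "body": {"plan": "0.5,-10,0,0,0,0,40 | 1,-20,0,0,0,0,40 | 1.5,-30,0,0,0,0,40 | 1.7,-33,0,0,0,0,40 | 1.7,-33,0,0,0,0,40 | 1.7,-33,0,0,0,0,40 | 1.7,-33,0,0,0,0,40 | 1.7,-33,0,0,0,0,40 | 1.7,-33,0,0,0,0,40 | 1.5,-30,0,0,0,0,40 | 1,-24,0,0,0,0,40 | 1,-13,0,0,0,0,40 | 0,-6.6,0,0,0,0,40 | 0,0,20,0,0,0,40 | 0,0,20,0,0,0,40 | 0,0,12,0,0,0,40 | 0,0,4,0,0,0,40 | 0,0,0,0,0,0,40 | 0,0,0,0,0,0,40"}}

```text
time_s: 17.35
eef_pos: [440.3, 91.8, 70.2]
eef_rot: [0.99, 0.139, -0.0, -0.0]
ft_force: [-0.4, 0.6, -1.3]
finger_gap: 40.1
gripper_force: 6.9
```

Create meas.py:
```python
from h import *
from rig import r, vision, ticket
import sys
np.set_printoptions(suppress=True,precision=1)
st=r.state();q=R.from_quat(st["eef_rot"]);t=st["eef_pos"]; print(t,st["finger_gap"],st["gripper_force"])
im=np.zeros((480,800,3),np.uint8)
for i,n in enumerate(("top","side")):
    c=vision.read_camera(n);np.savez(n+"9.npz",**c);P=pts(c);L=q.inv().apply((P-t).reshape(-1,3))
    for sgn in(-1,1):
        k=L[(L[:,0]>78)&(L[:,0]<112)&(abs(L[:,2]+6)<16)&(L[:,1]*sgn>17)&(L[:,1]*sgn<36)]
        if len(k): print(n,sgn,len(k),np.percentile(k,3,0),np.percentile(k,97,0))
    g=P[(P[:,:,2]>70)&(P[:,:,2]<97)&(np.hypot(P[:,:,0]-599.5,P[:,:,1]-137)<20)]
    if len(g)>20:
        from scipy.optimize import least_squares
        f=least_squares(lambda p:np.linalg.norm(g-p,axis=1)-18,[599.5,137,76],loss="soft_l1");print(n,"globe",f.x,"in tool",q.inv().apply(f.x-t),len(g))
    u,v=pix(c,[[575,130,76]])[0].astype(int); v=max(v,100)
    im[:,400*i:400*i+400]=cv2.resize(c["frame"][v-54:v+54,u-45:u+45],(400,480))
cv2.imwrite("pics/%s.png"%sys.argv[1],im[:,:,::-1])
```

```bash
python3 meas.py stage
```

```text
[440.3  91.8  70.2] 40.06337136655488 6.865889151013107
top -1 32 [ 92.2 -31.9 -15.4] [110.3 -26.3  -3. ]
top 1 52 [ 79.3  22.1 -16.5] [109.4  28.   -9. ]
top globe [600.5 139.   74.9] in tool [167.   -1.2  -4.9] 251
side -1 107 [ 78.9 -29.4 -14.8] [108.8 -20.7   3. ]
side 1 116 [ 78.6  24.3 -15.5] [110.2  32.6   3.5]
side globe [598.7 137.3  74.6] in tool [164.8  -0.   -4.5] 172
```

View pics/stage.png

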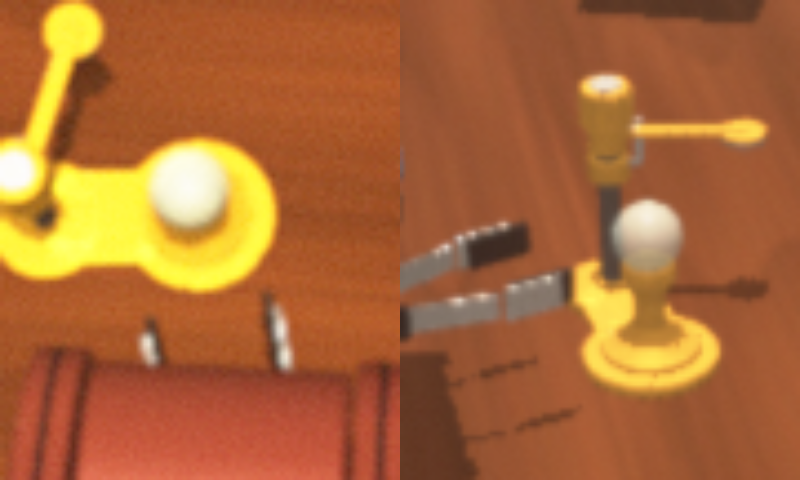

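The stage view shows both pads short of the globe and straddling it evenly (globe at crop (188,190), tips at (148,320)/(270,295)), at about the right height. Advance 71 mm.

Call:
{"method": "shift_gripper", "body": {"plan": "5,0,0,0,0,0,40 | 8,0,0,0,0,0,40 | 8,0,0,0,0,0,40 | 8,0,0,0,0,0,40 | 8,0,0,0,0,0,40 | 8,0,0,0,0,0,40 | 8,0,0,0,0,0,40 | 8,0,0,0,0,0,40 | 6,0,0,0,0,0,40 | 4,0,0,0,0,0,40 | 0,0,0,0,0,0,40 | 0,0,0,0,0,0,40"}}

```text
time_s: 18.45
eef_pos: [508.6, 111.7, 70.1]
eef_rot: [0.99, 0.14, -0.0, 0.0]
ft_force: [-0.7, -0.5, -1.2]
finger_gap: 40.0
gripper_force: 6.9
```

```bash
python3 meas.py ins
```

```text
[508.6 111.7  70.1] 39.95158068066153 6.8633631167176645
top 1 5 [107.5  23.6 -18.7] [111.5  25.8 -14.2]
side -1 53 [ 78.4 -31.4 -15.1] [107.2 -21.8   1.9]
side 1 107 [ 79.1  17.9 -14.5] [108.9  32.6   3.5]
side globe [599.1 137.1  74.3] in tool [94.   0.6 -4.2] 137
```

View pics/ins.png

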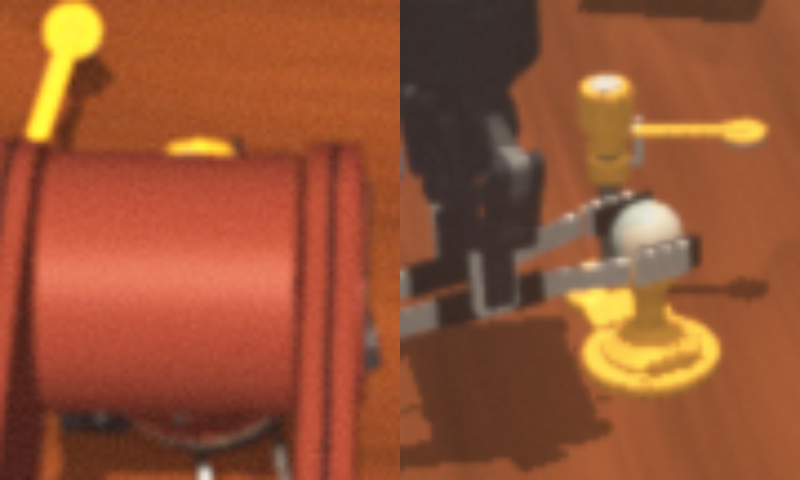

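The globe sits between the two pads, centred lengthways (side crop (645,235)). Squeeze.

Call:
{"method": "shift_gripper", "body": {"plan": "0,0,0,0,0,0,38.5 | 0,0,0,0,0,0,37 | 0,0,0,0,0,0,36 | 0,0,0,0,0,0,35 | 0,0,0,0,0,0,34 | 0,0,0,0,0,0,33 | 0,0,0,0,0,0,32 | 0,0,0,0,0,0,31 | 0,0,0,0,0,0,31 | 0,0,0,0,0,0,31"}}

```text
time_s: 19.38
eef_pos: [508.8, 111.5, 70.4]
eef_rot: [0.99, 0.139, 0.0, 0.0]
ft_force: [-1.7, -0.8, 0.6]
finger_gap: 32.2
gripper_force: 48.1
```

Call:
{"method": "shift_gripper", "body": {"plan": "0,0,0,0,0,0,28 | 0,0,0,0,0,0,28 | 0,0,-2,0,0,0,28 | 0,0,-4,0,0,0,28 | 0,0,-6,0,0,0,28 | 0,0,-8,0,0,0,28 | 0,0,-10,0,0,0,28 | 0,0,-10,0,0,0,28 | 0,0,-10,0,0,0,28 | 0,0,-10,0,0,0,28 | 0,0,-10,0,0,0,28 | 0,0,-10,0,0,0,28 | 0,0,-8,0,0,0,28 | 0,0,-5,0,0,0,28 | 0,0,-2,0,0,0,28 | 0,0,0,0,0,0,28 | 0,0,0,0,0,0,28 | 0,0,0,0,0,0,28"}}

```text
time_s: 20.88
eef_pos: [508.2, 111.6, 164.6]
eef_rot: [0.99, 0.139, -0.001, -0.0]
ft_force: [-0.7, 0.1, -1.4]
finger_gap: 31.4
gripper_force: 59.5
```

Run:
```python
from h import *
from rig import r, vision, ticket
c=vision.read_camera("side");cv2.imwrite("pics/up.png",cv2.resize(c["frame"][120:300,190:370],(600,600))[:,:,::-1])
```

```text
(no output)
```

View pics/up.png

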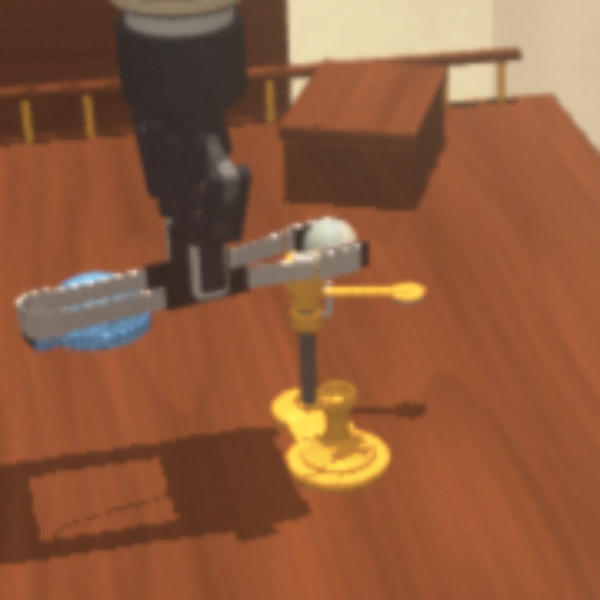

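The globe is up in the tongs (crop (330,238)), about 94 mm above its empty seat (335,390), and the keeper is still parked. Handing in.

```bash
python3 -c "
from rig import r, vision, ticket;print(ticket.finish_job())"
```

```text
the job is handed in; nothing more can be done
None
```

The keeper is parked at its stop, the globe is held in the tongs about 94 mm above its seat with the gripper off the glass, and the job was handed in at about 21 s, though it printed no verdict.

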